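# Put a pellet die away in its foam tray

## Task

The pellet die has come back from the press as one stack: plunger, release ring, round die body and square base. Take it apart from the top and put each part, the same way up as it stands in the stack, fully down into the foam pocket that is cut for it in the case tray. Lower the heavy steel parts all the way down before letting go, never dropping them, and leave the sample pot and the sample glass where they are.

Things in the scene. Friction and masses are not known exactly. Their poses are not given: they have to be found in the camera images.
- plunger_mid (a point): Steel plunger, upright, 78 mm tall, 0.34 kg: shaft 24 mm across and 44 mm long, above it a grooved head 30 mm across and 34 mm long. This point: on its axis, 39 mm above its foot, z up. At the start the shaft stands in the die body's bore (1.5 mm play all round) on the base's spigot; the head's upper 24 mm stand free of the release ring. Raised 54 mm straight up it is clear of the ring.
- release_ring_mid (a point): Plain bright ring, outside diameter 46 mm, inside diameter 36 mm, 20 mm tall, 0.11 kg; lies loose on the flat top of the die body round the plunger's head. This point is its centre, 10 mm above its underside; z up.
- die_body_mid (a point): Dark round steel die body, outside diameter 54 mm, through bore 27 mm, 40 mm tall, 0.6 kg; stands on the base plate, its bore over the base's spigot. This point is its centre, 20 mm above its underside; z up.
- die_base_mid (a point): Square steel base plate, 64 x 64 mm, 22 mm tall, with a spigot 24 mm across and 6 mm high in the middle of its top, 0.7 kg; stands on the table under the rest. This point is the centre of the plate, 11 mm above its underside; x and y run along its sides, z up. Any quarter turn fits the pocket.
- pad_plunger_floor (a point): Foam insert with a small round pocket, 36 mm across, 14 mm deep, for the plunger. Four inserts, 104 x 104 mm, are fixed two by two in the aluminium case tray (222 x 222 mm), tops 26 mm above the table, bevelled rims, pocket floors lighter grey; which is in which quarter changes. This point: centre of the pocket's floor, 12 mm above the table; x, y along the insert's sides, z up.
- pad_ring_floor (a point): Foam insert with a ring-shaped pocket, outside diameter 58 mm, 7 mm deep, round a foam core 24 mm in diameter that is level with the foam's top, for the release ring. This point is on the pocket's axis at the height of its floor (19 mm above the table); x and y along the insert's sides, z up.
- pad_body_floor (a point): Foam insert with a large round pocket, 66 mm in diameter and 7 mm deep, no core, for the die body. This point is the centre of the pocket's floor (19 mm above the table); x and y along the insert's sides, z up.
- pad_base_floor (a point): Foam insert with a square pocket, 76 x 76 mm and 7 mm deep, for the base; the pocket's sides run along the insert's. This point is the centre of the pocket's floor (19 mm above the table); x and y along the insert's sides, z up.
- sample_pot_mid (a point): Lidded soil sample pot, 75 mm across and 50 mm tall, standing on the table near the work; to be left alone. This point is 25 mm above its underside.
- sample_glass_mid (a point): Small open glass with sediment in it, 63 mm across and 62 mm tall, standing on the table beside the sample pot; to be left alone. This point is 31 mm above its underside.
There are look-alikes about, which are no part of the job. What is shaped like the part that bears release_ring_mid but orange is not meant. What is shaped like the part that bears plunger_mid but blue is not meant.

How it is judged:
At the end, for the whole second after the job is handed in: Each of the four parts stands upright (within 7 degrees), fully down in its own pocket (its height within 4 mm of resting on the pocket's floor, its axis within 10 mm of the pocket's), released and at rest (horizontal distance between plunger_mid and pad_plunger_floor below 0.01 m and z of plunger_mid in the frame of pad_plunger_floor between 0.035 and 0.043 m and angle between each of plunger_mid, release_ring_mid, die_body_mid, die_base_mid's own z axis and vertical below 0.12 rad and linear speed of each of plunger, release_ring, die_body, die_base below 0.02 m/s and contact force between each of plunger, release_ring, die_body, die_base and the fingers below 0.05 N and horizontal distance between release_ring_mid and pad_ring_floor below 0.01 m and z of release_ring_mid in the frame of pad_ring_floor between 0.006 and 0.014 m and horizontal distance between die_body_mid and pad_body_floor below 0.01 m and z of die_body_mid in the frame of pad_body_floor between 0.016 and 0.024 m and horizontal distance between die_base_mid and pad_base_floor below 0.01 m and z of die_base_mid in the frame of pad_base_floor between 0.007 and 0.015 m); the robot touches nothing.
It fails at once if the sample pot is moved by more than 20 mm (distance of sample_pot_mid from where it was at the start of the episode above 0.02 m).
It fails at once if the sample glass is moved by more than 20 mm (distance of sample_glass_mid from where it was at the start of the episode above 0.02 m).
It fails at once if a die part is dropped: it falls freely, clear of the fingers, from more than about 8 mm (faster than 0.4 m/s) ((linear speed of plunger above 0.4 m/s and contact force between plunger and the fingers below 0.05 N) or (linear speed of release_ring above 0.4 m/s and contact force between release_ring and the fingers below 0.05 N) or (linear speed of die_body above 0.4 m/s and contact force between die_body and the fingers below 0.05 N) or (linear speed of die_base above 0.4 m/s and contact force between die_base and the fingers below 0.05 N)).
It also fails if it takes over 109 s, if anything falls off the work surface, if the arm or the gripper's body presses on something with over 40 N, if the wrist force passes 120 N, or if a joint passes its speed limit or range.

## Robot

A 6-joint arm with a two-finger parallel gripper is mounted at the origin on a cart in front of the work surface, level with it; the furniture and walls round the work are solid. World frame = base frame: x ahead of the robot, y to its left, z up, the work surface at z = 0. Lengths are in m, angles in rad, forces in N, time in s.
With the tool pointing down it reaches from about 0.35 to 0.775 m from the base axis. Payload 7.3 kg.
Tool frame: the origin (TCP) lies at the very end of the fingers, on their centre line; the grasp point (between the pads) lies 19 mm behind it; z points along the fingers, y is the line along which they close (so a half turn about z gives the same grasp; the last joint's range is limited). The gripper opens to 92 mm and grips with 3 to 60 N. Pads are 19 mm wide; open, the fingers measure 130 mm over their backs; the gripper's body (75 mm by 190 mm) begins 47 mm behind the grasp point.
Start: joints at [-1.293, 0.342, 1.524, -0, 1.275, -0.146], TCP at [0.216, -0.479, 0.227] pointing down, gripper open.
Joint ranges: [-2.53, 2.53], [-0.77, 2.02], [0.04, 2.7], [-1, 4.14], [0.28, 2.66], [-3.11, 3.11]. Speed limits (rad/s): [2.57, 2.57, 3.14, 3.14, 3.14, 3.14].

## Interface

Orientations are given as [roll, pitch, yaw] about the fixed x, y, z axes, in that order (R = Rz(yaw) Ry(pitch) Rx(roll)).
In Python, from cell import robot, read_camera, get_calibration gives the robot as it stands. The module is installed in compiled form; this text tells all that it offers.
- The arm moves only by the tool send_rows, never from a script. Its argument "plan" is a list of rows, each a list of 2 entries, a list of its own where there are three numbers: the shift along the tool's x, y, z as a fraction of full scale, then the turn, a rotation vector about the tool's x, y, z as a fraction of full scale. A call has exactly 10 rows; each row shifts and turns the commanded pose from where the row before left it, along the tool's axes as they then stand; what a row does not reach is not made up. Full scale, the value 1, is 0.025 m for a shift and 90 degrees for a turn. A row lasts 1/8 s, in which the tool goes at most 62.5 mm and 10.7 degrees, less where a joint would pass 70% of its speed; a pose out of reach is approached as far as the arm can. A call with a number of a shift or a turn outside -1 to 1 is refused whole. A call with a gripper value outside its range is refused whole. "gripper" is the opening, from -1 (shut) to 1 (fully open), so that 0 is half open, set as the call begins (left out, the last holds). The fingers move at their own pace and stop on an object; "force" is the grip in N (left out, the last holds). Time passes only in rows, so rows that do not move let the fingers close, or fill a call up. It gives the time, the measured TCP pose, the force, the opening and the grip force at its end, in the units of the state.
- robot.observe(): the state, without advancing time (a new reading comes with each control period).
- read_camera(name): name is "scene" or "side" or "wrist"; returns (picture, depth): 420x560x3 uint8, blue, green, red; 420x560 float32, m along the optical axis (not along the pixel's ray), 0 where there is no reading.
- get_calibration(name): a dict with "intrinsics" (3x3 intrinsics, pixels), "rvec" (rotation vector, rad) and "tvec" (3), from world to camera coordinates, as OpenCV has them. Camera axes: x right, y down, z forward; pixel columns grow to the right and rows downward; lengths in m; the calibration is good to about 2 mm. The wrist camera is an equidistant fisheye: a pixel r from the principal point sees the ray r / f radians off the axis. A picture is of the moment at which its call begins: read the wrist's pose just before it. get_calibration takes no time and is no camera call; for the wrist camera it gives the pose at the moment of the call.
- robot.hand_in(): hands the job in; it is judged then, once.
The state is a dict: "time": time; "qpos": joint angles; "qvel": joint speeds; "joint_efforts": joint torques, N m; "tool_pos": TCP position; "tool_rot": TCP orientation; "contact_force": force on the tool from outside, world axes, zero at the start; "torque": the same for the moment, N m; "opening": finger opening in m; "grip_force": force on a finger pad.
Only numpy, scipy, OpenCV 4.12 (cv2) and the standard library are available. Lean on these libraries where they do the work, as an engineer would, in place of code of your own. Each camera call takes 0.05 s, during which the arm holds its last target. There are 200 camera calls.

## Working session

There is one attempt and no reset: what is moved stays moved. The work goes in short steps, Python scripts to look and compute and a tool call to move; the robot and the scene stay as the last step left them, time stands still between calls to the robot, and variables do not carry over. Pictures are saved under pics/ and viewed, at most 14 in all, crops included, and the job is handed in when it is done.

Besides the shell and the picture viewer there is one more tool, called after "Emit:" in YAML: its name, and indented under it one key for each argument. send_rows: Moves the arm, as the interface text tells. Shift numbers are shares of 0.025 m and turn numbers shares of 90 degrees, none past 1 either way. Its arguments: {"type":"object","properties":{"plan":{"type":"array"},"gripper":{"type":"number"},"force":{"type":"number"}},"required":["plan"]}

```bash
mkdir -p pics
python3 - <<'E'
from cell import *
import cv2,numpy as np
s=robot.observe();print({k:np.round(v,3).tolist() for k,v in s.items()})
for n in ("scene","side"):
    p,d=read_camera(n);np.savez(f"pics/{n}0.npz",p=p,d=d);cv2.imwrite(f"pics/{n}0.png",p)
    c=get_calibration(n);print(n,np.round(c["intrinsics"],1).tolist(),c["rvec"],c["tvec"], (-cv2.Rodrigues(np.array(c["rvec"],float))[0].T@np.array(c["tvec"],float).reshape(3)))
    print((d>0).mean())
E
```

```text
{'time': 0.0, 'qpos': [-1.293, 0.343, 1.525, -0.0, 1.275, -0.146], 'qvel': [-0.002, -0.001, -0.0, 0.0, -0.0, 0.001], 'joint_efforts': [0.001, -43.123, -24.422, 0.072, 0.056, -0.0], 'tool_pos': [0.216, -0.478, 0.226], 'tool_rot': [-3.14, -0.0, 0.424], 'contact_force': [0.031, -0.255, -0.116], 'torque': [0.049, 0.025, -0.038], 'grip_force': 0.0, 'opening': 0.092}
scene [[503.2, 0.0, 279.3], [0.0, 503.2, 213.9], [0.0, 0.0, 1.0]] [ 0.68698532 -2.43438676  1.38059056] [0.49869866 0.21991147 0.81890369] [0.12454577 0.76436831 0.60654274]
0.9833418367346939
side [[391.2, 0.0, 282.0], [0.0, 391.2, 213.4], [0.0, 0.0, 1.0]] [ 1.98506578 -0.56521229  0.33116228] [-0.50242102  0.20879276  0.7815493 ] [ 0.12070561 -0.77546455  0.5393751 ]
0.9959268707482993
```

View pics/scene0.png

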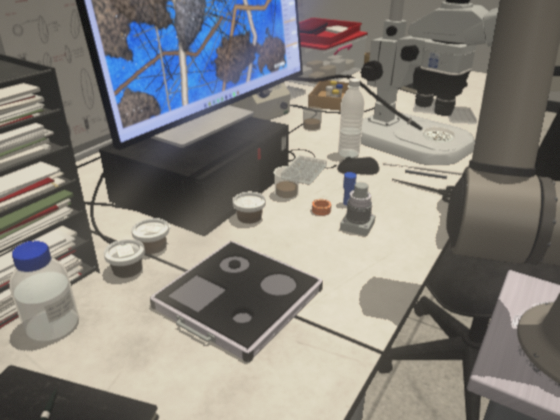

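View pics/side0.png

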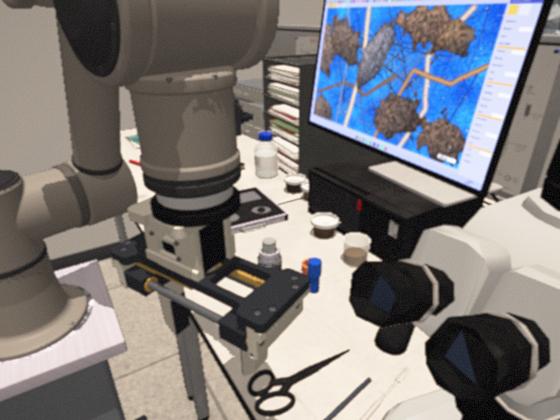

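The scene view shows the die stack at about (358,208), with the blue plunger look-alike at (350,186) and the orange ring look-alike at (321,207). The tray is centred at about (238,297): ring pocket (235,265), body pocket (278,284), plunger pocket (242,317), base pocket (196,294). The pot and glass candidates are the cup at (250,206) and the one at (287,182). In the side view the stack is at (269,252), grey with a silver head, next to the blue one at (314,272).

```bash
cat > h.py <<'E'
import cv2,numpy as np
from cell import *
def cal(n):
    c=get_calibration(n);R=cv2.Rodrigues(np.array(c["rvec"],float))[0];t=np.array(c["tvec"],float).reshape(3)
    return np.array(c["intrinsics"]),R,t
def ray(n,uv,c=None):
    K,R,t=c or cal(n);uv=np.atleast_2d(uv).astype(float);x=(uv-K[:2,2])/[K[0,0],K[1,1]]
    if n=="wrist":
        th=np.linalg.norm(x,axis=1,keepdims=True)+1e-9;d=np.hstack([x/th*np.sin(th),np.cos(th)])
    else:d=np.hstack([x,np.ones((len(x),1))])
    return -R.T@t,d@R
def onz(n,uv,z,c=None):
    o,d=ray(n,uv,c);return o+d*((z-o[2])/d[:,2])[:,None]
def cloud(n,d,c=None):
    K,R,t=c or cal(n);v,u=np.mgrid[:d.shape[0],:d.shape[1]]
    o,r=ray(n,np.c_[u.ravel(),v.ravel()],(K,R,t));r=r/(r@R[2])[:,None]
    return (o+r*d.reshape(-1,1)).reshape(*d.shape,3)
def proj(n,X,c=None):
    K,R,t=c or cal(n);Y=np.atleast_2d(X)@R.T+t;return Y[:,:2]/Y[:,2:]*[K[0,0],K[1,1]]+K[:2,2]
E
python3 - <<'E'
from h import *
z=np.load("pics/scene0.npz");p,d=z["p"],z["d"];P=cloud("scene",d)
a=cv2.resize(p[165:240,300:400],None,fx=4,fy=4,interpolation=cv2.INTER_CUBIC)
b=cv2.resize(p[235:360,145:330],None,fx=4,fy=4,interpolation=cv2.INTER_CUBIC)
o=np.zeros((a.shape[0]//1,0,3),np.uint8)
cv2.imwrite("pics/stack.png",a);cv2.imwrite("pics/tray.png",b)
for n,uv in dict(stackhead=(361,189),ringp=(235,265),bodyp=(278,284),plungerp=(242,317),basep=(196,294),trayL=(152,300),blue=(350,178),orange=(321,207),cup1=(250,200),cup2=(287,180),cup3=(125,250),cup4=(150,230)).items():
    print(n,np.round(P[uv[1],uv[0]],3))
# pocket floors lighter grey on foam
g=cv2.cvtColor(p,cv2.COLOR_BGR2GRAY);print([g[y,x] for x,y in [(235,265),(278,284),(242,317),(196,294),(240,290),(235,255)]])
E
```

```text
stackhead [ 0.463 -0.135  0.102]
ringp [0.593 0.147 0.029]
bodyp [0.499 0.145 0.022]
plungerp [0.509 0.245 0.015]
basep [0.608 0.245 0.021]
trayL [0.664 0.298 0.021]
blue [ 0.523 -0.216  0.077]
orange [ 0.56  -0.146  0.023]
cup1 [ 0.692 -0.051  0.047]
cup2 [ 0.664 -0.166  0.055]
cup3 [0.785 0.239 0.048]
cup4 [0.794 0.162 0.048]
[np.uint8(61), np.uint8(127), np.uint8(124), np.uint8(126), np.uint8(57), np.uint8(66)]
```

View pics/stack.png

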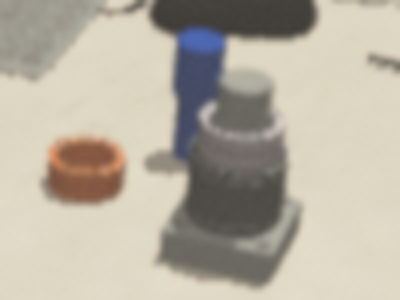

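View pics/tray.png

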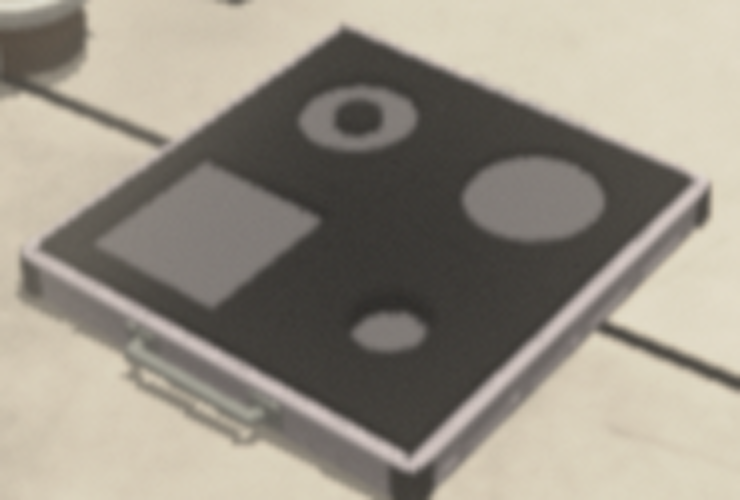

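Crop check: the stack is grey with a bare steel head at scene pixel (361,187), and this is the one I want. Blue (350,178) and orange (321,207) are the decoys. All four pockets are clear to identify in the tray crop: ring (357,117), body (533,198), plunger (390,330), base (208,235).

Run:
```python
from h import *
z=np.load("pics/scene0.npz");p,d=z["p"],z["d"];P=cloud("scene",d);c=cal("scene")
g=cv2.cvtColor(p,cv2.COLOR_BGR2GRAY);hsv=cv2.cvtColor(p,cv2.COLOR_BGR2HSV)
# tray: foam dark
m=np.zeros_like(g);m[235:360,145:330]=255
dark=((g<95)&(m>0)&(P[...,2]>.012)).astype(np.uint8);dark=cv2.morphologyEx(dark,cv2.MORPH_OPEN,np.ones((3,3)))
cs,_=cv2.findContours(dark,cv2.RETR_EXTERNAL,cv2.CHAIN_APPROX_NONE);C=max(cs,key=cv2.contourArea)
W=onz("scene",C[:,0],.026,c)[:,:2].astype(np.float32);r=cv2.minAreaRect(W);print("foam",r)
fl=((g>100)&(g<150)&(m>0)).astype(np.uint8)
hull=np.zeros_like(g);cv2.drawContours(hull,[cv2.convexHull(C)],-1,255,-1);hull=cv2.erode(hull,np.ones((7,7)))
cs,_=cv2.findContours(fl&(hull>0),cv2.RETR_EXTERNAL,cv2.CHAIN_APPROX_NONE)
for k in cs:
    if cv2.contourArea(k)>60:
        zz=.019;w=onz("scene",k[:,0],zz,c)[:,:2].astype(np.float32);print("floor",cv2.minAreaRect(w),cv2.minEnclosingCircle(w))
# stack
box=np.s_[165:240,330:385]
Q=P[box].reshape(-1,3);top=Q[(Q[:,2]>.098)&(Q[:,0]<.52)];print("head",len(top),top.mean(0),top.max(0))
s=Q[(Q[:,2]>.012)&(Q[:,2]<.02)&(Q[:,0]<.51)];
for zz in(.022,):
    t=Q[(abs(Q[:,2]-zz)<.003)&(Q[:,1]>-.2)&(Q[:,0]<.51)&(Q[:,0]>.4)];print("base",len(t),cv2.minAreaRect(t[:,:2].astype(np.float32)))
```

```text
foam ((0.55181884765625, 0.19595828652381897), (0.20850135385990143, 0.20843252539634705), 85.8816146850586)
floor ((0.5051278471946716, 0.25070321559906006), (0.027111053466796875, 0.01947370357811451), 31.74854278564453) ((0.5055884122848511, 0.25000861287117004), 0.013713537715375423)
floor ((0.6126343011856079, 0.23996740579605103), (0.07204087823629379, 0.07312044501304626), 85.69212341308594) ((0.6128476858139038, 0.2403223216533661), 0.049072932451963425)
floor ((0.5008952021598816, 0.1410054713487625), (0.06274601817131042, 0.05806150287389755), 31.786571502685547) ((0.49955570697784424, 0.1431024819612503), 0.03179216384887695)
floor ((0.6052412390708923, 0.13404995203018188), (0.054478924721479416, 0.0453258715569973), 31.869043350219727) ((0.6049561500549316, 0.13435307145118713), 0.02760899066925049)
head 133 [ 0.42445551 -0.03073706  0.1662061 ] [0.48045289 0.76436831 0.60654274]
base 162 ((0.46676570177078247, -0.14256957173347473), (0.06455910205841064, 0.06643801182508469), 8.400079727172852)
```

Emit:
send_rows:
  plan:
    - [[0.9,-0.45,-0.4],[0,0,0.0]]
    - [[0.9,-0.45,-0.4],[0,0,0]]
    - [[0.9,-0.45,0],[0,0,0]]
    - [[0.9,-0.45,0],[0,0,0]]
    - [[0.9,-0.45,0],[0,0,0]]
    - [[0.9,-0.45,0],[0,0,0]]
    - [[0.9,-0.45,0],[0,0,0]]
    - [[0.9,-0.45,0],[0,0,0]]
    - [[0.9,-0.45,0],[0,0,0]]
    - [[0,0,0],[0,0,0]]
  gripper: 1

```text
time: 1.35
tool_pos: [0.3594, -0.3019, 0.2465]
tool_rot: [-3.141, 0.0, 0.426]
contact_force: [-0.4, -0.4, -0.1]
opening: 0.0917
grip_force: 0.0
```

Run:
```python
from h import *
c=cal("wrist");p,d=read_camera("wrist");np.savez("pics/w1.npz",p=p,d=d,K=c[0],R=c[1],t=c[2]);cv2.imwrite("pics/w1.png",p)
K,R,t=c;print(K.round(1).tolist(),(-R.T@t).round(3),R.round(2).tolist(),(d>0).mean())
z=np.load("pics/scene0.npz");Q=cloud("scene",z["d"])[165:240,330:385].reshape(-1,3);Q=Q[(Q[:,0]<.53)&(Q[:,0]>.4)&(Q[:,1]<-.08)]
for a,b in((.1,.115),(.08,.095),(.04,.055)):
    s=Q[(Q[:,2]>a)&(Q[:,2]<b)];print(a,len(s),s.mean(0).round(4),s.min(0).round(4),s.max(0).round(4))
```

```text
[[325.2, 0.0, 279.9], [0.0, 325.2, 209.4], [0.0, 0.0, 1.0]] [ 0.437 -0.267  0.405] [[0.41, -0.91, -0.0], [-0.87, -0.39, 0.31], [-0.28, -0.13, -0.95]] 0.9962329931972789
0.1 105 [ 0.4657 -0.14    0.1068] [ 0.4522 -0.161   0.1001] [ 0.4805 -0.1268  0.1106]
0.08 185 [ 0.4702 -0.1457  0.0853] [ 0.4445 -0.2381  0.0801] [ 0.5298 -0.1211  0.0949]
0.04 183 [ 0.4709 -0.1421  0.0479] [ 0.4399 -0.2261  0.0402] [ 0.5289 -0.1154  0.0549]
```

View pics/w1.png

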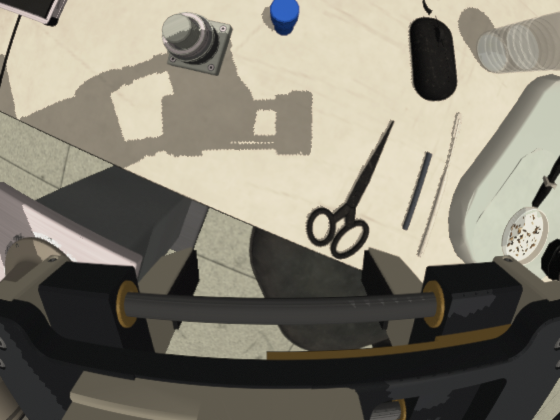

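The wrist view shows the stack with its head at about (180,30) and base corners around (200,50). The blue decoy is at (285,12), and the scissors and mouse are well clear of it. I'll turn to yaw 90° so the fingers close along world x, away from the blue decoy, and look again.

Emit:
send_rows:
  plan:
    - [[0,0,0],[0,0,-0.1041]]
    - [[0,0,0],[0,0,-0.1041]]
    - [[0,0,0],[0,0,-0.1041]]
    - [[0,0,0],[0,0,-0.1041]]
    - [[0,0,0],[0,0,-0.1041]]
    - [[0,0,0],[0,0,-0.1041]]
    - [[0,0,0],[0,0,-0.1041]]
    - [[0.4,1,0],[0,0,0]]
    - [[0.4,1,0],[0,0,0]]
    - [[0.4,1,0],[0,0,0]]

```text
time: 2.65
tool_pos: [0.434, -0.274, 0.2465]
tool_rot: [-3.141, 0.0, 1.567]
contact_force: [-0.7, -0.4, 0.0]
opening: 0.0915
grip_force: 0.0
```

Run:
```python
from h import *
s=robot.observe();print(np.round(s["tool_pos"],4),np.round(s["tool_rot"],3),s["time"])
c=cal("wrist");p,d=read_camera("wrist");np.savez("pics/w2.npz",p=p,d=d,K=c[0],R=c[1],t=c[2]);cv2.imwrite("pics/w2.png",p)
P=cloud("wrist",d,c);
for a,b in((.1,.115),(.077,.087),(.055,.065),(.018,.026)):
    s=P[(P[...,2]>a)&(P[...,2]<b)&(abs(P[...,0]-.467)<.06)&(abs(P[...,1]+.141)<.06)].astype(np.float32);print(a,len(s),s.mean(0).round(4) if len(s) else 0,cv2.minAreaRect(s[:,:2]) if len(s)>3 else 0)
```

```text
[ 0.434  -0.274   0.2465] [-3.141  0.     1.567] 2.65Traceback (most recent call last):
  File "<stdin>", line 6, in <module>
cv2.error: OpenCV(4.12.0) /io/opencv/modules/imgproc/src/convhull.cpp:143: error: (-215:Assertion failed) total >= 0 && (depth == CV_32F || depth == CV_32S) in function 'convexHull'
```

View pics/w2.png

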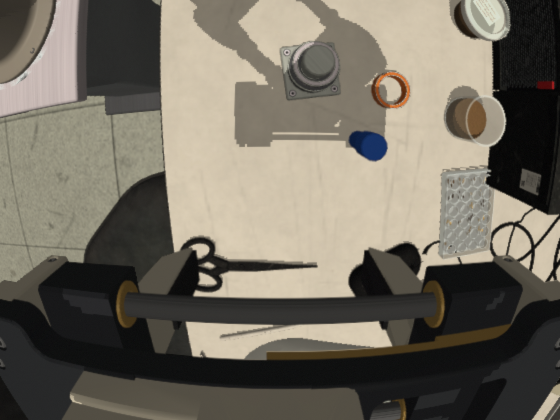

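The wrist view shows the stack with its head centre at about (319,62). The base outline is centred near (311,70) and slightly rotated. The orange ring is at (391,90), the blue plunger at (370,146), the glass at (477,118), and the pot at (482,15).

Run:
```python
from h import *
z=np.load("pics/w2.npz");c=(z["K"],z["R"],z["t"]);p=z["p"];P=cloud("wrist",z["d"],c)
for a,b in((.1,.115),(.077,.087),(.055,.065),(.018,.026)):
    s=P[(P[...,2]>a)&(P[...,2]<b)&(abs(P[...,0]-.467)<.06)&(abs(P[...,1]+.141)<.06)].astype(np.float32)
    if len(s)<9:print(a,len(s));continue
    q=np.ascontiguousarray(s[:,:2]);print(a,len(s),s.mean(0).round(4),cv2.minAreaRect(q),cv2.minEnclosingCircle(q))
print("floor",np.median(P[150:220,230:320,2]))
```

```text
0.1 804 [ 0.4706 -0.1458  0.1058] ((0.47091200947761536, -0.14506378769874573), (0.028689296916127205, 0.029683325439691544), 20.671337127685547) ((0.4712475836277008, -0.14530691504478455), 0.015424784272909164)
0.077 692 [ 0.4696 -0.1472  0.0821] ((0.4709520936012268, -0.14562590420246124), (0.04587144777178764, 0.04569106176495552), 57.648529052734375) ((0.47091907262802124, -0.14532144367694855), 0.023519529029726982)
0.055 499 [ 0.4634 -0.1544  0.0619] ((0.467966765165329, -0.14848555624485016), (0.045069050043821335, 0.05404161289334297), 46.94001007080078) ((0.47137781977653503, -0.1452210694551468), 0.02763720043003559)
0.018 835 [ 0.4624 -0.1556  0.0219] ((0.470924973487854, -0.14549383521080017), (0.06454446166753769, 0.06450086832046509), 7.589553356170654) ((0.47092917561531067, -0.14510495960712433), 0.04409955441951752)
floor 0.00014236385292190623
```

Emit:
send_rows:
  plan:
    - [[0.858,0.247,0.533],[0,0,0]]
    - [[0.858,0.247,0.533],[0,0,0]]
    - [[0.858,0.247,0.533],[0,0,0]]
    - [[0.858,0.247,0.533],[0,0,0]]
    - [[0.858,0.247,0.533],[0,0,0]]
    - [[0.858,0.247,0.533],[0,0,0]]
    - [[0,0,0.9],[0,0,0]]
    - [[0,0,0.9],[0,0,0]]
    - [[0,0,0.9],[0,0,0]]
    - [[0,0,0.56],[0,0,0]]

```text
time: 3.95
tool_pos: [0.4705, -0.1454, 0.0842]
tool_rot: [-3.14, -0.0, 1.568]
contact_force: [-0.1, -1.3, 0.2]
opening: 0.0919
grip_force: 0.0
```

Emit:
send_rows:
  plan:
    - [[0,0,0],[0,0,0]]
    - [[0,0,0],[0,0,0]]
    - [[0,0,0],[0,0,0]]
    - [[0,0,0],[0,0,0]]
    - [[0,0,0],[0,0,0]]
    - [[0,0,0],[0,0,0]]
    - [[0,0,0],[0,0,0]]
    - [[0,0,0],[0,0,0]]
    - [[0,0,0],[0,0,0]]
    - [[0,0,0],[0,0,0]]
  gripper: -0.6
  force: 30

```text
time: 5.2
tool_pos: [0.4711, -0.1445, 0.0852]
tool_rot: [-3.141, 0.0, 1.568]
contact_force: [-2.4, 0.3, 1.6]
opening: 0.0293
grip_force: 30.0
```

Emit:
send_rows:
  plan:
    - [[0,0,-0.4],[0,0,0]]
    - [[0,0,-0.8],[0,0,0]]
    - [[0,0,-0.9],[0,0,0]]
    - [[0,0,-0.9],[0,0,0]]
    - [[0.5,0,-0.9],[0,0,0]]
    - [[1,0.2,-0.6],[0,0,0]]
    - [[1,0.2,0],[0,0,0]]
    - [[1,0.2,0],[0,0,0]]
    - [[1,0.2,0],[0,0,0]]
    - [[1,0.2,0],[0,0,0]]

```text
time: 6.45
tool_pos: [0.4966, -0.0062, 0.198]
tool_rot: [3.142, -0.0, 1.568]
contact_force: [0.0, 0.3, -3.6]
opening: 0.0293
grip_force: 29.9
```

Emit:
send_rows:
  plan:
    - [[1,0.2,0],[0,0,0]]
    - [[1,0.2,0],[0,0,0]]
    - [[1,0,0],[0,0,0]]
    - [[0.5,0,0],[0,0,0]]
    - [[0,0,0],[0,0,0]]
    - [[0,0,0],[0,0,0]]
    - [[0,0,0],[0,0,0]]
    - [[0,0,0],[0,0,0]]
    - [[0,0,0],[0,0,0]]
    - [[0,0,0],[0,0,0]]

```text
time: 7.7
tool_pos: [0.5068, 0.0802, 0.1977]
tool_rot: [-3.142, 0.0, 1.568]
contact_force: [-0.7, 0.5, -4.6]
opening: 0.0292
grip_force: 29.9
```

```bash
cat > tray.py <<'E'
from h import *
import sys
s=robot.observe();print(np.round(s["tool_pos"],4),np.round(s["tool_rot"],3),s["time"])
c=cal("wrist");p,d=read_camera("wrist");np.savez(f"pics/{sys.argv[1]}.npz",p=p,d=d,K=c[0],R=c[1],t=c[2]);cv2.imwrite(f"pics/{sys.argv[1]}.png",p)
P=cloud("wrist",d,c);g=cv2.cvtColor(p,cv2.COLOR_BGR2GRAY)
reg=(abs(P[...,0]-.553)<.14)&(abs(P[...,1]-.195)<.14)&(P[...,2]>.005)&(P[...,2]<.032)
dark=((g<95)&reg).astype(np.uint8);cs,_=cv2.findContours(dark,cv2.RETR_EXTERNAL,cv2.CHAIN_APPROX_NONE);C=max(cs,key=cv2.contourArea)
print("foam",cv2.minAreaRect(np.ascontiguousarray(onz("wrist",C[:,0],.026,c)[:,:2].astype(np.float32))))
# pocket floors by depth
for zz,nm in((.019,"shallow"),(.012,"deep")):
    m=((abs(P[...,2]-zz)<.003)&reg).astype(np.uint8)*255;m=cv2.medianBlur(m,5)
    cs,_=cv2.findContours(m,cv2.RETR_EXTERNAL,cv2.CHAIN_APPROX_NONE)
    for k in cs:
        if cv2.contourArea(k)>150:
            w=np.ascontiguousarray(onz("wrist",k[:,0],zz,c)[:,:2].astype(np.float32));print(nm,cv2.boundingRect(k),cv2.minAreaRect(w),cv2.minEnclosingCircle(w))
E
python3 tray.py w3
```

```text
[0.5068 0.0802 0.1977] [-3.142  0.     1.568] 7.7
foam ((0.5560264587402344, 0.19388291239738464), (0.20701782405376434, 0.2073884755373001), 85.96719360351562)
shallow (346, 107, 52, 55) ((0.6060882210731506, 0.13815735280513763), (0.05713837221264839, 0.057047612965106964), 65.57613372802734) ((0.6058140397071838, 0.1383541077375412), 0.029328085482120514)
shallow (241, 94, 64, 63) ((0.5009159445762634, 0.14586831629276276), (0.06462892889976501, 0.06504546105861664), 89.55487823486328) ((0.5009011030197144, 0.14586055278778076), 0.03333878517150879)
shallow (343, 0, 72, 78) ((0.6132159233093262, 0.2435046136379242), (0.07750401645898819, 0.07655318081378937), 85.9444580078125) ((0.613046407699585, 0.243582084774971), 0.05250135809183121)
deep (263, 12, 34, 30) ((0.5083506107330322, 0.2518205940723419), (0.03269726037979126, 0.034188058227300644), 89.77352905273438) ((0.5083578824996948, 0.2509270906448364), 0.017973750829696655)
```

View pics/w3.png

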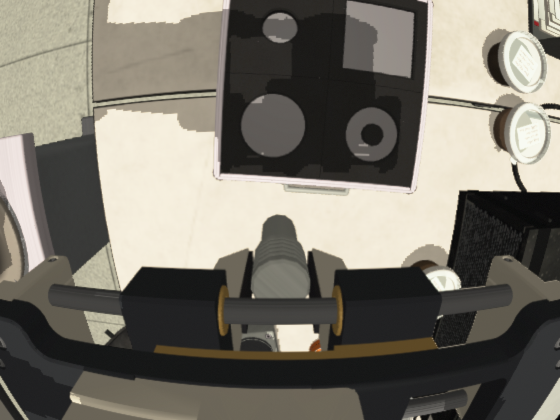

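The wrist view shows the tray clearly: plunger pocket (280,27), base pocket (379,38), body pocket (273,125) and ring pocket (372,134). The plunger hangs upright in the fingers at (280,260). I'll lower it into its pocket.

Emit:
send_rows:
  plan:
    - [[0.854,0.01,0.25],[0,0,0]]
    - [[0.854,0.01,0.25],[0,0,0]]
    - [[0.854,0.01,0.25],[0,0,0]]
    - [[0.854,0.01,0.25],[0,0,0]]
    - [[0.854,0.01,0.25],[0,0,0]]
    - [[0.854,0.01,0.25],[0,0,0]]
    - [[0.854,0.01,0.25],[0,0,0]]
    - [[0.854,0.01,0.25],[0,0,0]]
    - [[0,0,1],[0,0,0]]
    - [[0,0,0.8],[0,0,0]]

```text
time: 9.0
tool_pos: [0.509, 0.252, 0.1017]
tool_rot: [-3.141, 0.0, 1.569]
contact_force: [0.3, 0.3, -3.9]
opening: 0.0292
grip_force: 29.9
```

Emit:
send_rows:
  plan:
    - [[0,0,0.3],[0,0,0]]
    - [[0,0,0.2],[0,0,0]]
    - [[0,0,0.1],[0,0,0]]
    - [[0,0,0],[0,0,0]]
    - [[0,0,0],[0,0,0]]
    - [[0,0,0],[0,0,0]]
    - [[0,0,0],[0,0,0]]
    - [[0,0,0],[0,0,0]]
    - [[0,0,0],[0,0,0]]
    - [[0,0,0],[0,0,0]]

```text
time: 10.25
tool_pos: [0.5092, 0.2511, 0.0877]
tool_rot: [-3.142, 0.0, 1.568]
contact_force: [-0.1, 0.6, -4.1]
opening: 0.0294
grip_force: 29.9
```

Emit:
send_rows:
  plan:
    - [[0,0,0.16],[0,0,0]]
    - [[0,0,0.16],[0,0,0]]
    - [[0,0,0.16],[0,0,0]]
    - [[0,0,0.1],[0,0,0]]
    - [[0,0,0.05],[0,0,0]]
    - [[0,0,0.04],[0,0,0]]
    - [[0,0,0.04],[0,0,0]]
    - [[0,0,0],[0,0,0]]
    - [[0,0,0],[0,0,0]]
    - [[0,0,0],[0,0,0]]

```text
time: 11.5
tool_pos: [0.5093, 0.2512, 0.0701]
tool_rot: [3.141, 0.0, 1.568]
contact_force: [0.3, 0.6, -3.6]
opening: 0.0294
grip_force: 29.9
```

Emit:
send_rows:
  plan:
    - [[0,0,0.04],[0,0,0]]
    - [[0,0,0.02],[0,0,0]]
    - [[0,0,0],[0,0,0]]
    - [[0,0,0],[0,0,0]]
    - [[0,0,0],[0,0,0]]
    - [[0,0,0],[0,0,0]]
    - [[0,0,0],[0,0,0]]
    - [[0,0,0],[0,0,0]]
    - [[0,0,0],[0,0,0]]
    - [[0,0,0],[0,0,0]]

```text
time: 12.75
tool_pos: [0.5094, 0.2513, 0.0692]
tool_rot: [3.141, -0.0, 1.568]
contact_force: [-2.3, -1.0, 5.5]
opening: 0.0296
grip_force: 30.0
```

Emit:
send_rows:
  plan:
    - [[0,0,0],[0,0,0]]
    - [[0,0,0],[0,0,0]]
    - [[0,0,0],[0,0,0]]
    - [[0,0,0],[0,0,0]]
    - [[0,0,-0.2],[0,0,0]]
    - [[0,0,-0.9],[0,0,0]]
    - [[0,0,-1],[0,0,0]]
    - [[0,0,-1],[0,0,0]]
    - [[-0.3,0,-1],[0,0,0]]
    - [[-0.9,-0.1,-0.9],[0,0,0]]
  gripper: 0.4

```text
time: 14.0
tool_pos: [0.5068, 0.2215, 0.1948]
tool_rot: [3.14, -0.0, 1.57]
contact_force: [0.2, -0.7, -0.6]
opening: 0.0646
grip_force: 0.0
```

Emit:
send_rows:
  plan:
    - [[-1,-0.1,0],[0,0,0]]
    - [[-1,-0.1,0],[0,0,0]]
    - [[-1,-0.1,0],[0,0,0]]
    - [[-1,-0.1,0],[0,0,0]]
    - [[-1,-0.1,0],[0,0,0]]
    - [[-1,-0.1,0],[0,0,0]]
    - [[-1,-0.1,0],[0,0,0]]
    - [[-1,-0.1,0],[0,0,0]]
    - [[-1,-0.1,0],[0,0,0]]
    - [[-1,-0.1,0],[0,0,0]]

```text
time: 15.25
tool_pos: [0.481, -0.0296, 0.194]
tool_rot: [3.141, 0.0, 1.568]
contact_force: [0.6, -0.1, 0.7]
opening: 0.0639
grip_force: 0.0
```

Emit:
send_rows:
  plan:
    - [[-1,-0.1,0],[0,0,0]]
    - [[-1,-0.1,0],[0,0,0]]
    - [[-1,-0.1,0],[0,0,0]]
    - [[-1,-0.1,0],[0,0,0]]
    - [[-1,-0.1,0],[0,0,0]]
    - [[-1,0,0],[0,0,0]]
    - [[-1,0,0],[0,0,0]]
    - [[-0.3,0,0],[0,0,0]]
    - [[0,0,0],[0,0,0]]
    - [[0,0,0],[0,0,0]]
  gripper: 0.8

```text
time: 16.5
tool_pos: [0.4681, -0.2104, 0.1936]
tool_rot: [-3.141, -0.0, 1.569]
contact_force: [0.4, 0.1, -0.1]
opening: 0.0827
grip_force: 0.0
```

```bash
cat > st.py <<'E'
from h import *
import sys
s=robot.observe();print(np.round(s["tool_pos"],4),np.round(s["tool_rot"],3),s["time"])
c=cal("wrist");p,d=read_camera("wrist");np.savez(f"pics/{sys.argv[1]}.npz",p=p,d=d,K=c[0],R=c[1],t=c[2]);cv2.imwrite(f"pics/{sys.argv[1]}.png",p)
P=cloud("wrist",d,c)
for a,b in((.1,.115),(.077,.087),(.055,.065),(.018,.026)):
    s=P[(P[...,2]>a)&(P[...,2]<b)&(abs(P[...,0]-.471)<.06)&(abs(P[...,1]+.145)<.06)].astype(np.float32)
    if len(s)<9:print(a,len(s));continue
    q=np.ascontiguousarray(s[:,:2]);print(a,len(s),s.mean(0).round(4),np.round(np.hstack([*cv2.minAreaRect(q)]),4),np.round(np.hstack([*cv2.minEnclosingCircle(q)]),4))
E
python3 st.py w4
```

```text
[ 0.4681 -0.2104  0.1936] [-3.141 -0.     1.569] 16.5
0.1 0
0.077 1041 [ 0.4712 -0.1452  0.082 ] [ 0.4711 -0.1454  0.0454  0.0452  0.041 ] [ 0.4713 -0.145   0.0233]
0.055 1115 [ 0.471  -0.1425  0.0621] [ 4.7130e-01 -1.4540e-01  5.3000e-02  5.4100e-02  8.9652e+01] [ 0.4712 -0.1449  0.0276]
0.018 1092 [ 0.4711 -0.1389  0.022 ] [ 0.4711 -0.1455  0.0642  0.0644  8.3065] [ 0.4713 -0.1451  0.0438]
```

View pics/w4.png

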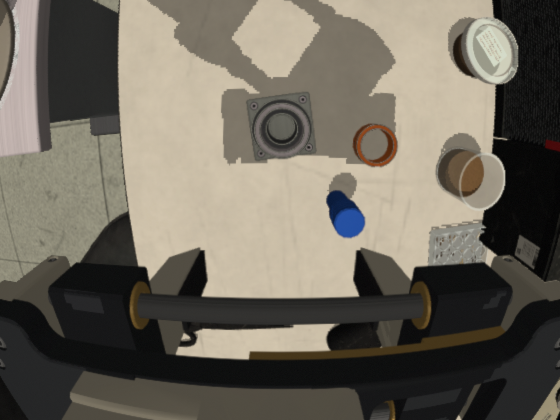

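The wrist view shows the bare ring on the body at (281,127), the square base under it, and the decoys undisturbed at (376,145) and (347,215). Next I grip the ring.

Emit:
send_rows:
  plan:
    - [[0.65,0.03,0.5],[0,0,0]]
    - [[0.65,0.03,0.5],[0,0,0]]
    - [[0.65,0.03,0.5],[0,0,0]]
    - [[0.65,0.03,0.5],[0,0,0]]
    - [[0,0,0.95],[0,0,0]]
    - [[0,0,0.95],[0,0,0]]
    - [[0,0,0.7],[0,0,0]]
    - [[0,0,0.26],[0,0,0]]
    - [[0,0,0],[0,0,0]]
    - [[0,0,0],[0,0,0]]

```text
time: 17.8
tool_pos: [0.4717, -0.1463, 0.0726]
tool_rot: [3.14, 0.001, 1.569]
contact_force: [0.3, -0.1, -0.4]
opening: 0.0825
grip_force: 0.0
```

Emit:
send_rows:
  plan:
    - [[0,0,0],[0,0,0]]
    - [[0,0,0],[0,0,0]]
    - [[0,0,0],[0,0,0]]
    - [[0,0,0],[0,0,0]]
    - [[0,0,0],[0,0,0]]
    - [[0,0,0],[0,0,0]]
    - [[0,0,0],[0,0,0]]
    - [[0,0,0],[0,0,0]]
    - [[0,0,0],[0,0,0]]
    - [[0,0,0],[0,0,0]]
  gripper: -0.3
  force: 25

```text
time: 19.05
tool_pos: [0.4712, -0.1463, 0.072]
tool_rot: [-3.141, 0.0, 1.568]
contact_force: [-1.7, 0.9, 2.4]
opening: 0.0448
grip_force: 25.0
```

Emit:
send_rows:
  plan:
    - [[0,0,-0.5],[0,0,0]]
    - [[0,0,-1],[0,0,0]]
    - [[0,0,-1],[0,0,0]]
    - [[0.947,0.445,0],[0,0,0]]
    - [[0.947,0.445,0],[0,0,0]]
    - [[0.947,0.445,0],[0,0,0]]
    - [[0.947,0.445,0],[0,0,0]]
    - [[0.947,0.445,0],[0,0,0]]
    - [[0.947,0.445,0],[0,0,0]]
    - [[0.947,0.445,0],[0,0,0]]

```text
time: 20.3
tool_pos: [0.5502, 0.0202, 0.1352]
tool_rot: [3.141, 0.0, 1.568]
contact_force: [0.7, -0.2, -1.7]
opening: 0.045
grip_force: 25.0
```

Emit:
send_rows:
  plan:
    - [[0.947,0.445,0],[0,0,0]]
    - [[0.947,0.445,0],[0,0,0]]
    - [[0.947,0.445,0],[0,0,0]]
    - [[0.947,0.445,0],[0,0,0]]
    - [[0.947,0.445,0],[0,0,0]]
    - [[0,0,0.9],[0,0,0]]
    - [[0,0,0.9],[0,0,0]]
    - [[0,0,0.9],[0,0,0]]
    - [[0,0,0.6],[0,0,0]]
    - [[0,0,0],[0,0,0]]

```text
time: 21.55
tool_pos: [0.6049, 0.1375, 0.0512]
tool_rot: [-3.14, 0.0, 1.568]
contact_force: [0.0, 1.0, -0.7]
opening: 0.0449
grip_force: 25.0
```

Emit:
send_rows:
  plan:
    - [[0,0.02,0.2],[0,0,0]]
    - [[0,0,0.2],[0,0,0]]
    - [[0,0,0.2],[0,0,0]]
    - [[0,0,0.1],[0,0,0]]
    - [[0,0,0.08],[0,0,0]]
    - [[0,0,0.04],[0,0,0]]
    - [[0,0,0.04],[0,0,0]]
    - [[0,0,0.02],[0,0,0]]
    - [[0,0,0],[0,0,0]]
    - [[0,0,0],[0,0,0]]

```text
time: 22.8
tool_pos: [0.606, 0.1375, 0.0301]
tool_rot: [3.141, 0.0, 1.568]
contact_force: [1.0, -0.4, -1.0]
opening: 0.0447
grip_force: 25.0
```

Emit:
send_rows:
  plan:
    - [[0,0,0.04],[0,0,0]]
    - [[0,0,0.02],[0,0,0]]
    - [[0,0,0],[0,0,0]]
    - [[0,0,0],[0,0,0]]
    - [[0,0,0],[0,0,0]]
    - [[0,0,0],[0,0,0]]
    - [[0,0,0],[0,0,0]]
    - [[0,0,0],[0,0,0]]
    - [[0,0,0],[0,0,0]]
    - [[0,0,0],[0,0,0]]

```text
time: 24.05
tool_pos: [0.6061, 0.1375, 0.0291]
tool_rot: [3.141, 0.0, 1.568]
contact_force: [-1.6, -0.6, 5.3]
opening: 0.0449
grip_force: 25.0
```

Emit:
send_rows:
  plan:
    - [[0,0,0],[0,0,0]]
    - [[0,0,0],[0,0,0]]
    - [[0,0,0],[0,0,0]]
    - [[0,0,0],[0,0,0]]
    - [[0,0,-0.2],[0,0,0]]
    - [[0,0,-0.9],[0,0,0]]
    - [[0,0,-1],[0,0,0]]
    - [[0,0,-1],[0,0,0]]
    - [[0,0,-1],[0,0,0]]
    - [[-0.994,-0.383,-1],[0,0,0]]
  gripper: 0.6

```text
time: 25.3
tool_pos: [0.5965, 0.1136, 0.1572]
tool_rot: [3.14, -0.0, 1.57]
contact_force: [0.8, -0.6, -0.1]
opening: 0.0735
grip_force: 0.0
```

Emit:
send_rows:
  plan:
    - [[-0.994,-0.383,0],[0,0,0]]
    - [[-0.994,-0.383,0],[0,0,0]]
    - [[-0.994,-0.383,0],[0,0,0]]
    - [[-0.994,-0.383,0],[0,0,0]]
    - [[-0.994,-0.383,0],[0,0,0]]
    - [[-0.994,-0.383,0],[0,0,0]]
    - [[-0.994,-0.383,0],[0,0,0]]
    - [[-0.994,-0.383,0],[0,0,0]]
    - [[-0.994,-0.383,0],[0,0,0]]
    - [[-0.994,-0.383,0],[0,0,0]]
  gripper: 0.9

```text
time: 26.55
tool_pos: [0.4997, -0.1364, 0.1565]
tool_rot: [3.141, 0.0, 1.568]
contact_force: [0.8, 0.9, 0.9]
opening: 0.0876
grip_force: 0.0
```

Emit:
send_rows:
  plan:
    - [[-0.994,-0.383,0],[0,0,0]]
    - [[-0.994,-0.383,0],[0,0,0]]
    - [[-0.994,-0.383,0],[0,0,0]]
    - [[0,0,0],[0,0,0]]
    - [[0,0,0],[0,0,0]]
    - [[0,0,0],[0,0,0]]
    - [[0,0,0],[0,0,0]]
    - [[0,0,0],[0,0,0]]
    - [[0,0,0],[0,0,0]]
    - [[0,0,0],[0,0,0]]

```text
time: 27.8
tool_pos: [0.4711, -0.21, 0.156]
tool_rot: [-3.142, 0.0, 1.568]
contact_force: [-0.0, -0.9, 0.5]
opening: 0.0872
grip_force: 0.0
```

```bash
python3 st.py w5
```

```text
[ 0.4711 -0.21    0.156 ] [-3.142  0.     1.568] 27.8
0.1 0
0.077 0
0.055 2978 [ 0.4711 -0.1449  0.0621] [ 4.71400e-01 -1.45500e-01  5.34000e-02  5.43000e-02  8.95127e+01] [ 0.4713 -0.1449  0.0275]
0.018 1285 [ 0.4718 -0.1371  0.022 ] [ 0.4711 -0.1451  0.0646  0.064   7.5423] [ 0.471  -0.1455  0.0439]
```

Emit:
send_rows:
  plan:
    - [[0.648,0,0.5],[0,0,0]]
    - [[0.648,0,0.5],[0,0,0]]
    - [[0.648,0,0.5],[0,0,0]]
    - [[0.648,0,0.5],[0,0,0]]
    - [[0,0,0.95],[0,0,0]]
    - [[0,0,0.95],[0,0,0]]
    - [[0,0,0.8],[0,0,0]]
    - [[0,0,0.26],[0,0,0]]
    - [[0,0,0],[0,0,0]]
    - [[0,0,0],[0,0,0]]

```text
time: 29.1
tool_pos: [0.4717, -0.1454, 0.0327]
tool_rot: [3.14, 0.001, 1.569]
contact_force: [0.5, -0.9, -0.3]
opening: 0.0872
grip_force: 0.0
```

Emit:
send_rows:
  plan:
    - [[0,0,0],[0,0,0]]
    - [[0,0,0],[0,0,0]]
    - [[0,0,0],[0,0,0]]
    - [[0,0,0],[0,0,0]]
    - [[0,0,0],[0,0,0]]
    - [[0,0,0],[0,0,0]]
    - [[0,0,0],[0,0,0]]
    - [[0,0,0],[0,0,0]]
    - [[0,0,0],[0,0,0]]
    - [[0,0,0],[0,0,0]]
  gripper: -0.1
  force: 55

```text
time: 30.35
tool_pos: [0.4705, -0.1451, 0.032]
tool_rot: [-3.14, -0.0, 1.569]
contact_force: [-5.0, -0.0, 5.4]
opening: 0.0526
grip_force: 55.0
```

Emit:
send_rows:
  plan:
    - [[0,0,-0.4],[0,0,0]]
    - [[0,0,-1],[0,0,0]]
    - [[0,0,-1],[0,0,0]]
    - [[0,0,-1],[0,0,0]]
    - [[0.971,0.099,0],[0,0,0]]
    - [[0.971,0.099,0],[0,0,0]]
    - [[0.971,0.099,0],[0,0,0]]
    - [[0.971,0.099,0],[0,0,0]]
    - [[0.971,0.099,0],[0,0,0]]
    - [[0.971,0.099,0],[0,0,0]]

```text
time: 31.6
tool_pos: [0.4866, 0.0013, 0.117]
tool_rot: [3.141, -0.0, 1.568]
contact_force: [0.7, 0.3, -6.0]
opening: 0.0531
grip_force: 55.0
```

Emit:
send_rows:
  plan:
    - [[0.971,0.099,0],[0,0,0]]
    - [[0.971,0.099,0],[0,0,0]]
    - [[0.971,0.099,0],[0,0,0]]
    - [[0.971,0.099,0],[0,0,0]]
    - [[0.971,0.099,0],[0,0,0]]
    - [[0.971,0.099,0],[0,0,0]]
    - [[0,0,0.9],[0,0,0]]
    - [[0,0,0.9],[0,0,0]]
    - [[0,0,0.8],[0,0,0]]
    - [[0,0,0],[0,0,0]]

```text
time: 32.85
tool_pos: [0.5005, 0.1459, 0.0506]
tool_rot: [-3.138, 0.0, 1.568]
contact_force: [-0.5, -0.4, -5.2]
opening: 0.0529
grip_force: 55.0
```

Emit:
send_rows:
  plan:
    - [[0,0.02,0.2],[0,0,0]]
    - [[0,0,0.2],[0,0,0]]
    - [[0,0,0.2],[0,0,0]]
    - [[0,0,0.1],[0,0,0]]
    - [[0,0,0.06],[0,0,0]]
    - [[0,0,0.04],[0,0,0]]
    - [[0,0,0.03],[0,0,0]]
    - [[0,0,0],[0,0,0]]
    - [[0,0,0],[0,0,0]]
    - [[0,0,0],[0,0,0]]

```text
time: 34.1
tool_pos: [0.5022, 0.146, 0.0313]
tool_rot: [3.141, 0.0, 1.568]
contact_force: [0.1, -0.6, -5.9]
opening: 0.053
grip_force: 55.0
```

Emit:
send_rows:
  plan:
    - [[0,0,0.03],[0,0,0]]
    - [[0,0,0.02],[0,0,0]]
    - [[0,0,0],[0,0,0]]
    - [[0,0,0],[0,0,0]]
    - [[0,0,0],[0,0,0]]
    - [[0,0,0],[0,0,0]]
    - [[0,0,0],[0,0,0]]
    - [[0,0,0],[0,0,0]]
    - [[0,0,0],[0,0,0]]
    - [[0,0,0],[0,0,0]]

```text
time: 35.35
tool_pos: [0.5021, 0.146, 0.03]
tool_rot: [3.142, 0.0, 1.568]
contact_force: [-1.2, -0.6, -6.2]
opening: 0.0531
grip_force: 55.0
```

Emit:
send_rows:
  plan:
    - [[0,0,0.03],[0,0,0]]
    - [[0,0,0.02],[0,0,0]]
    - [[0,0,0],[0,0,0]]
    - [[0,0,0],[0,0,0]]
    - [[0,0,0],[0,0,0]]
    - [[0,0,0],[0,0,0]]
    - [[0,0,0],[0,0,0]]
    - [[0,0,0],[0,0,0]]
    - [[0,0,0],[0,0,0]]
    - [[0,0,0],[0,0,0]]

```text
time: 36.6
tool_pos: [0.5022, 0.1459, 0.0291]
tool_rot: [3.141, 0.0, 1.568]
contact_force: [-2.8, 0.7, 5.5]
opening: 0.0534
grip_force: 55.0
```

Emit:
send_rows:
  plan:
    - [[0,0,0],[0,0,0]]
    - [[0,0,0],[0,0,0]]
    - [[0,0,0],[0,0,0]]
    - [[0,0,0],[0,0,0]]
    - [[0,0,-0.2],[0,0,0]]
    - [[0,0,-0.9],[0,0,0]]
    - [[0,0,-1],[0,0,0]]
    - [[0,0,-1],[0,0,0]]
    - [[0,0,-1],[0,0,0]]
    - [[-0.95,-0.08,-1],[0,0,0]]
  gripper: 0.7

```text
time: 37.85
tool_pos: [0.5001, 0.1229, 0.1575]
tool_rot: [3.141, -0.0, 1.57]
contact_force: [0.1, -0.8, -1.2]
opening: 0.0778
grip_force: 0.0
```

Emit:
send_rows:
  plan:
    - [[-0.95,-0.08,0],[0,0,0]]
    - [[-0.95,-0.08,0],[0,0,0]]
    - [[-0.95,-0.08,0],[0,0,0]]
    - [[-0.95,-0.08,0],[0,0,0]]
    - [[-0.95,-0.08,0],[0,0,0]]
    - [[-0.95,-0.08,0],[0,0,0]]
    - [[-0.95,-0.08,0],[0,0,0]]
    - [[-0.95,-0.08,0],[0,0,0]]
    - [[-0.95,-0.08,0],[0,0,0]]
    - [[-0.95,-0.08,0],[0,0,0]]
  gripper: 0.8

```text
time: 39.1
tool_pos: [0.4794, -0.116, 0.1567]
tool_rot: [3.141, 0.0, 1.568]
contact_force: [0.0, 0.6, 0.3]
opening: 0.0831
grip_force: 0.0
```

Emit:
send_rows:
  plan:
    - [[-0.95,-0.08,0],[0,0,0]]
    - [[-0.95,-0.08,0],[0,0,0]]
    - [[-0.95,-0.08,0],[0,0,0]]
    - [[-0.95,-0.08,0],[0,0,0]]
    - [[0,0,0],[0,0,-0.0856]]
    - [[0,0,0],[0,0,0]]
    - [[0,0,0],[0,0,0]]
    - [[0,0,0],[0,0,0]]
    - [[0,0,0],[0,0,0]]
    - [[0,0,0],[0,0,0]]

```text
time: 40.35
tool_pos: [0.4713, -0.2101, 0.1563]
tool_rot: [3.142, 0.0, 1.703]
contact_force: [-0.2, -0.1, -0.6]
opening: 0.0829
grip_force: 0.0
```

```bash
python3 st.py w6
```

```text
[ 0.4713 -0.2101  0.1563] [3.142 0.    1.703] 40.35
0.1 0
0.077 0
0.055 0
0.018 4357 [ 0.4709 -0.1446  0.022 ] [ 0.4712 -0.145   0.0642  0.0633  7.8011] [ 0.4713 -0.145   0.0436]
```

View pics/w6.png

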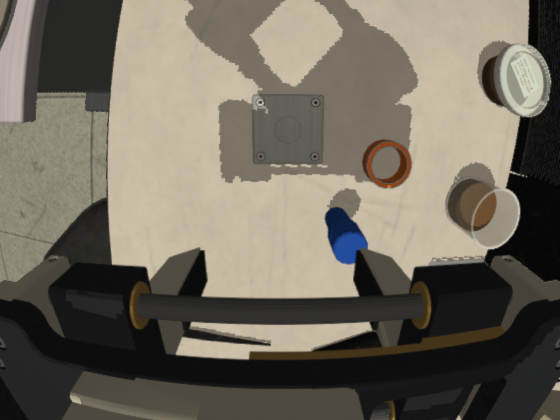

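The wrist view shows the bare base plate at (288,128), square to the fingers. The orange ring (387,163) and blue plunger (347,235) are clear of the approach once the gripper is centred before going down.

Emit:
send_rows:
  plan:
    - [[0.645,0.085,0.4],[0,0,0]]
    - [[0.645,0.085,0.4],[0,0,0]]
    - [[0.645,0.085,0.4],[0,0,0]]
    - [[0.645,0.085,0.4],[0,0,0]]
    - [[0,0,0.95],[0,0,0]]
    - [[0,0,0.95],[0,0,0]]
    - [[0,0,0.95],[0,0,0]]
    - [[0,0,0.7],[0,0,0]]
    - [[0,0,0.4],[0,0,0]]
    - [[0,0,0.2],[0,0,0]]

```text
time: 41.65
tool_pos: [0.4712, -0.1447, 0.012]
tool_rot: [-3.141, -0.0, 1.703]
contact_force: [0.3, 0.1, -0.1]
opening: 0.0828
grip_force: 0.0
```

Emit:
send_rows:
  plan:
    - [[0,0,0.1],[0,0,0]]
    - [[0,0,0],[0,0,0]]
    - [[0,0,0],[0,0,0]]
    - [[0,0,0],[0,0,0]]
    - [[0,0,0],[0,0,0]]
    - [[0,0,0],[0,0,0]]
    - [[0,0,0],[0,0,0]]
    - [[0,0,0],[0,0,0]]
    - [[0,0,0],[0,0,0]]
    - [[0,0,0],[0,0,0]]
  gripper: 0.1
  force: 58

```text
time: 42.9
tool_pos: [0.4707, -0.1451, 0.0102]
tool_rot: [-3.141, -0.0, 1.703]
contact_force: [-5.6, -0.2, 4.2]
opening: 0.0631
grip_force: 58.0
```

Emit:
send_rows:
  plan:
    - [[0,0,-0.3],[0,0,0]]
    - [[0,0,-0.9],[0,0,0]]
    - [[0,0,-1],[0,0,0]]
    - [[0,0,-1],[0,0,0]]
    - [[0,0,-1],[0,0,0]]
    - [[0.915,0.48,-0.3],[0,0,0]]
    - [[0.915,0.48,0],[0,0,0]]
    - [[0.915,0.48,0],[0,0,0]]
    - [[0.915,0.48,0],[0,0,0]]
    - [[0.915,0.48,0],[0,0,0]]

```text
time: 44.15
tool_pos: [0.5158, -0.0228, 0.122]
tool_rot: [-3.141, -0.001, 1.703]
contact_force: [0.1, -0.5, -9.6]
opening: 0.0638
grip_force: 58.0
```

Emit:
send_rows:
  plan:
    - [[0.915,0.48,0],[0,0,0]]
    - [[0.915,0.48,0],[0,0,0]]
    - [[0.915,0.48,0],[0,0,0]]
    - [[0.915,0.48,0],[0,0,0]]
    - [[0.915,0.48,0],[0,0,0]]
    - [[0.915,0.48,0],[0,0,0]]
    - [[0.915,0.48,0],[0,0,0]]
    - [[0.915,0.48,0],[0,0,0]]
    - [[0.915,0.48,0],[0,0,0]]
    - [[0.915,0.48,0],[0,0,0]]

```text
time: 45.4
tool_pos: [0.6042, 0.2197, 0.1213]
tool_rot: [-3.14, -0.0, 1.703]
contact_force: [0.3, -0.2, -8.2]
opening: 0.0634
grip_force: 58.0
```

Emit:
send_rows:
  plan:
    - [[0.915,0.48,0],[0,0,0]]
    - [[0,0,0],[0,0,0.1]]
    - [[0,0,0],[0,0,0.1]]
    - [[0,0,0],[0,0,0.1]]
    - [[0,0,0],[0,0,0.1]]
    - [[0,0,0],[0,0,0.1]]
    - [[0,0,0],[0,0,0.1]]
    - [[0,0,0],[0,0,0.1]]
    - [[0,0,0],[0,0,0.1]]
    - [[0,0,0],[0,0,0.1]]

```text
time: 46.65
tool_pos: [0.6128, 0.2432, 0.1211]
tool_rot: [-3.141, 0.002, 0.284]
contact_force: [-0.4, -0.1, -7.9]
opening: 0.0635
grip_force: 58.0
```

Emit:
send_rows:
  plan:
    - [[0,0,0],[0,0,0.1]]
    - [[0,0,0],[0,0,0.1]]
    - [[0,0,0],[0,0,0.029]]
    - [[0,0,0],[0,0,0]]
    - [[0,0,0],[0,0,0]]
    - [[0,0,0],[0,0,0]]
    - [[0,0,0],[0,0,0]]
    - [[0,0,0],[0,0,0]]
    - [[0,0,0],[0,0,0]]
    - [[0,0,0],[0,0,0]]

```text
time: 47.9
tool_pos: [0.6133, 0.2429, 0.1225]
tool_rot: [3.142, -0.0, -0.07]
contact_force: [0.5, -0.7, -8.1]
opening: 0.063
grip_force: 58.0
```

Emit:
send_rows:
  plan:
    - [[0,0,0.9],[0,0,0]]
    - [[0,0,0.9],[0,0,0]]
    - [[0,0,0.9],[0,0,0]]
    - [[0,0,0.4],[0,0,0]]
    - [[0,0,0.2],[0,0,0]]
    - [[0,0,0.15],[0,0,0]]
    - [[0,0,0.1],[0,0,0]]
    - [[0,0,0],[0,0,0]]
    - [[0,0,0],[0,0,0]]
    - [[0,0,0],[0,0,0]]

```text
time: 49.15
tool_pos: [0.6135, 0.243, 0.034]
tool_rot: [-3.142, -0.0, -0.071]
contact_force: [-0.0, -0.2, -9.3]
opening: 0.0631
grip_force: 58.0
```

Run:
```python
from h import *
p,d=read_camera("scene");np.savez("pics/s2.npz",p=p,d=d)
cv2.imwrite("pics/s2.png",cv2.resize(p[200:370,140:350],None,fx=3,fy=3,interpolation=cv2.INTER_CUBIC))
```

```text
(no output)
```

View pics/s2.png

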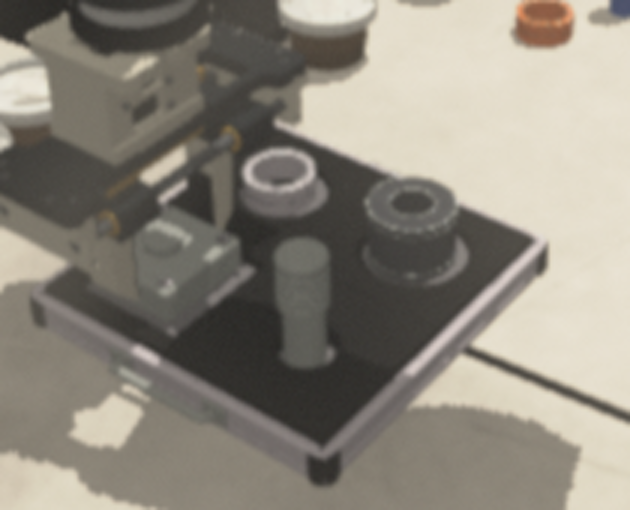

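The scene crop shows the plunger (302,300), ring (280,180) and body (410,230) upright in their pockets. The base is square over its own pocket, with its edges evenly spaced at (185,265). I'll lower it the rest of the way.

Emit:
send_rows:
  plan:
    - [[0,0,0.08],[0,0,0]]
    - [[0,0,0.04],[0,0,0]]
    - [[0,0,0.02],[0,0,0]]
    - [[0,0,0.02],[0,0,0]]
    - [[0,0,0],[0,0,0]]
    - [[0,0,0],[0,0,0]]
    - [[0,0,0],[0,0,0]]
    - [[0,0,0],[0,0,0]]
    - [[0,0,0],[0,0,0]]
    - [[0,0,0],[0,0,0]]

```text
time: 50.45
tool_pos: [0.6133, 0.2429, 0.0297]
tool_rot: [3.142, -0.0, -0.071]
contact_force: [0.6, -0.4, -8.6]
opening: 0.063
grip_force: 58.0
```

Emit:
send_rows:
  plan:
    - [[0,0,0.03],[0,0,0]]
    - [[0,0,0],[0,0,0]]
    - [[0,0,0],[0,0,0]]
    - [[0,0,0],[0,0,0]]
    - [[0,0,0],[0,0,0]]
    - [[0,0,0],[0,0,0]]
    - [[0,0,0],[0,0,0]]
    - [[0,0,0],[0,0,0]]
    - [[0,0,0],[0,0,0]]
    - [[0,0,0],[0,0,0]]

```text
time: 51.7
tool_pos: [0.6134, 0.2429, 0.0293]
tool_rot: [-3.142, -0.0, -0.071]
contact_force: [-2.5, -1.4, 0.4]
opening: 0.0628
grip_force: 58.0
```

Emit:
send_rows:
  plan:
    - [[0,0,0],[0,0,0]]
    - [[0,0,0],[0,0,0]]
    - [[0,0,0],[0,0,0]]
    - [[0,0,0],[0,0,0]]
    - [[0,0,-0.2],[0,0,0]]
    - [[0,0,-0.9],[0,0,0]]
    - [[0,0,-1],[0,0,0]]
    - [[0,0,-1],[0,0,0]]
    - [[0,0,-1],[0,0,0]]
    - [[0,0,-1],[0,0,0]]
  gripper: 0.9

```text
time: 52.95
tool_pos: [0.6133, 0.243, 0.1578]
tool_rot: [-3.142, -0.001, -0.071]
contact_force: [0.3, 0.3, -0.1]
opening: 0.0871
grip_force: 0.0
```

Emit:
send_rows:
  plan:
    - [[-1,0.2,-0.7],[0,0,0]]
    - [[-1,0.2,-0.7],[0,0,0]]
    - [[-1,0.2,-0.7],[0,0,0]]
    - [[-1,0.2,0],[0,0,0]]
    - [[-1,0.2,0],[0,0,0]]
    - [[-1,0.2,0],[0,0,0]]
    - [[-1,0,0],[0,0,0]]
    - [[-1,0,0],[0,0,0]]
    - [[0,0,0],[0,0,0]]
    - [[0,0,0],[0,0,0]]

```text
time: 54.2
tool_pos: [0.4126, 0.2272, 0.2095]
tool_rot: [-3.141, -0.002, -0.07]
contact_force: [-0.1, 0.4, 0.7]
opening: 0.087
grip_force: 0.0
```

Run:
```python
from h import *
s=robot.observe();print(np.round(s["tool_pos"],4),s["contact_force"],s["time"])
c=cal("wrist");p,d=read_camera("wrist");cv2.imwrite("pics/w7.png",p);P=cloud("wrist",d,c)
for n,(x,y),zt,R in(("plunger",(.5089,.2502),.09,.025),("ring",(.6055,.1387),.039,.03),("body",(.5015,.1462),.059,.033),("base",(.6128,.243),.041,.05)):
    s=P[(abs(P[...,2]-zt)<.006)&(np.hypot(P[...,0]-x,P[...,1]-y)<R)].astype(np.float32)
    q=np.ascontiguousarray(s[:,:2]);print(n,len(s),"ztop",np.median(s[:,2]).round(4),"want",zt,np.round(cv2.minAreaRect(q)[0],4),np.round(cv2.minAreaRect(q)[1],4),(x,y),"zspan",np.percentile(s[:,2],[5,95]).round(4))
```

```text
[0.4126 0.2272 0.2095] [-0.12533763  0.41427646  0.7007717 ] 54.2
plunger 918 ztop 0.09 want 0.09 [0.5097 0.2505] [0.0295 0.0276] (0.5089, 0.2502) zspan [0.0885 0.0912]
ring 386 ztop 0.0388 want 0.039 [0.5976 0.1383] [0.0268 0.046 ] (0.6055, 0.1387) zspan [0.0341 0.0402]
body 1920 ztop 0.0591 want 0.059 [0.5036 0.146 ] [0.0538 0.0542] (0.5015, 0.1462) zspan [0.0574 0.0604]
base 1777 ztop 0.041 want 0.041 [0.598  0.2441] [0.064  0.0321] (0.6128, 0.243) zspan [0.0388 0.0431]
```

View pics/w7.png

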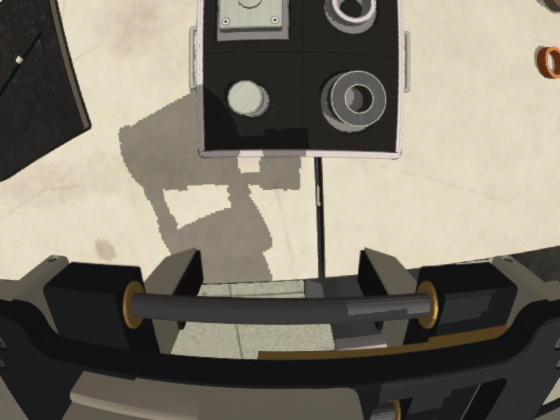

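The wrist view shows all four parts seated: base (252,18), ring (352,8), plunger (248,98), body (357,97). Their top heights match full seating. The ring and base run off the top of the picture, so only their visible part was measured. The arm is clear, so I'm handing in.

```bash
python3 -c "
from cell import robot
print(robot.hand_in())"
```

```text
the job is handed in; nothing more can be done
None
```

The job is handed in after about 54 s: plunger, ring, body and base each stand in their own pocket at full-seating height, released. The hand-in call returned no verdict.

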